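# Zero a shuttle gauge on its set block

### The arm

A 6-joint arm with a two-finger parallel gripper is mounted at the origin on a cart in front of the work surface, level with it; the furniture and walls round the work are solid. World frame = base frame: x ahead of the robot, y to its left, z up, the work surface at z = 0. Lengths are in m, angles in rad, forces in N, time in s.
With the tool pointing down it reaches from about 0.25 to 0.775 m from the base axis. Payload 8.9 kg.
Tool frame: the origin (TCP) lies midway between the tips of the shut fingers; the grasp point (between the pads) lies 19 mm behind it (manip.grip_depth is the distance from the TCP to the grasp point, in m); z points along the fingers, y is the direction in which the jaws open and shut (so a half turn about z gives the same grasp; the last joint's range is limited). The gripper opens to 85 mm and grips with 20 to 120 N. Pads are 22 mm wide; open, the fingers measure 114 mm over their backs; the gripper's body (76 mm by 85 mm) begins 54 mm behind the grasp point. The pads swing forward as they close: fully open they stand 13 mm farther back than shut.
Start: joints at [-1.282, 0.291, -0.153, 1.127, 0, 1.431], TCP at [0.218, -0.478, 0.231] pointing down, gripper open.
Joint ranges: [-2.52, 2.52], [-0.91, 1.74], [-1.3, 1.37], [-1.96, 2.02], [-1.52, 1.47], [-3.14, 3.14]. Speed limits (rad/s): [2.22, 2.22, 2.79, 3.14, 3.14, 3.14].

### API

Orientations are given as a rotation vector (axis times angle).
In Python, from cell import manip, eyes gives the robot as it stands.
- The arm moves only by the shell command python3 -m inch 'ROWS' [FORCE]. ROWS is JSON, a list of rows, each an object of numbers: "grip": the finger opening in cm, from 0 to 8.54; "tx", "ty", "tz": the shift along the tool's x, y, z in cm; "twist": the turn about the tool's z in rad. A call has exactly 10 rows; each row shifts and turns the commanded pose from where the row before left it, along the tool's axes as they then stand; what a row does not reach is not made up. A row lasts 1/12 s, in which the tool goes at most 41.7 mm and 7.16 degrees, less where a joint would pass 70% of its speed; a pose out of reach is approached as far as the arm can. A call with a gripper value outside its range is refused whole. The fingers move at their own pace and stop on an object; FORCE is the grip in N (left out, the last holds). Time passes only in rows, so rows that do not move let the fingers close, or fill a call up. It gives the time, the measured TCP pose, the force and the opening at its end, in the units of the state.
- manip.get_obs(): the state, without advancing time (a new reading comes with each control period).
- eyes.camera(name): name is "scene" or "top"; returns (picture, depth): 420x560x3 uint8, red, green, blue; 420x560 float32, m along the optical axis (not along the pixel's ray), 0 where there is no reading.
- eyes.get_calibration(name): a dict with "fx", "fy", "cx", "cy" (pixels), "eye" and "orientation" of the camera in the world. Camera axes: x right, y down, z forward; pixel columns grow to the right and rows downward; lengths in m; the calibration is good to about 2 mm. A picture is of the moment at which its call begins. get_calibration takes no time and is no camera call.
- manip.sign_off(): hands the job in, once; it reports no verdict.
The state is a dict: "time": time; "q": joint angles; "dq": joint speeds; "joint_torque": joint torques, N m; "eef_pos": TCP position; "tool_rot": TCP orientation; "contact_force": force on the tool from outside, world axes, zero at the start; "wrist_torque": the same for the moment, N m; "grip_width": finger opening in m.
Only numpy, scipy, OpenCV 4.12 (cv2) and the standard library are available. Lean on these libraries where they do the work, as an engineer would, in place of code of your own. Each camera call takes 0.05 s, during which the arm holds its last target.

### The job

Zero the shuttle gauge on its set block, with fingertips alone; nothing needs to be gripped or lifted, and the shuttle has a finger cup for pushing and drawing it. Push the shuttle fully home so that the block comes under the comparator's spindle, then reach into the well of the display unit, press the sunken orange zero key all the way down and keep it down for at least a second; let it come up, then draw the shuttle fully out again with the block still lying in its nest, and move clear. Do not press the zero key while the shuttle is not home, nor either grey key at any time, do not touch the set block or the spindle, and leave the loose things on the bench where they are.

Things in the scene. Friction and masses are not known exactly. Their poses are not given: they have to be found in the camera images.
- gauge: shuttle gauge, fixed: grey base plate 258 x 112 mm, an aluminium shuttle between two steel rails, and at the far end a column with a round dial comparator over the shuttle. Origin: on the bench under the plate's middle; x runs along the rails from the shuttle's cup end to the column, z up. The comparator stands beyond x = 40 mm, up to 170 mm high; before that nothing is over 50 mm high
- shuttle (a joint): position of the shuttle along the gauge's x axis (m): 0 = drawn fully out towards the front (as it stands at the start), 0.060 = fully home against its stop, block under the probe. It slides with about 2 N of friction and stays where it is left; it cannot be lifted
- finger_cup (a point): centre of the mouth of the round finger cup in the shuttle's top face, near its front end; moves with the shuttle. The cup is 46 mm across, 17 mm deep, with straight walls and a black floor; its mouth is 35 mm above the bench. The shuttle's front end is 35 mm before this point, its width is 66 mm; the nest lies 95 mm behind it along the gauge's x
- nest_seat (a point): centre of the seat of the nest on the shuttle: a level 39 x 42 mm seat, 35 mm above the bench, inside a frame of dark strips 5 mm high; moves with the shuttle
- set_block: ground steel set block (the master), 37 x 40 mm, 15 mm high, 0.17 kg, loose, lying in the nest. Origin: centre of its underside, which lies on the nest seat; its top is 50 mm above the bench
- spindle (a joint): lift of the comparator's spring-loaded spindle (m): 0 = hanging at rest, about 0.002 = raised because it rests on top of the set block. Its round tip lifts of itself as the block slides under it; limit 0.008
- spindle_tip (a point): lowest point of the spindle's tip; at rest 48 mm above the bench, 65 mm along x from the gauge's origin
- display_unit: white display unit with a grey foot (fixed to the bench), 124 mm deep, 176 mm wide: a level key deck 44 mm above the bench on the half nearest the robot, and behind it a sloping dark screen that rises to 80 mm. Origin: on the bench under its middle; x runs from the key deck towards the screen, y to the left seen from the deck's side, z up
- well_mouth (a point): centre of the mouth, level with the deck, of the round finger well in the key deck (dark ring round it). The well is 46 mm across with straight walls; 28 mm before and 42 mm to the left of the display unit's origin
- zero_key (a joint): travel of the orange zero key downwards (m): 0 = up, 0.005 = pressed to its stop. Spring: 2 N to start, 4.5 N at the stop; it comes up again by itself
- zero_key_top (a point): centre of the top of the orange zero key, 34 mm across, at the bottom of the well: 17 mm below the deck when up (27 mm above the bench), 22 mm when pressed to its stop
- print_key (a joint): travel of the left grey key on the deck (m): 0 = up, 0.003 = pressed; 22 mm square, stands 4 mm proud of the deck, its centre 68 mm to the right of the well's centre
- unit_key (a joint): travel of the right grey key on the deck (m): 0 = up, 0.003 = pressed; 22 mm square, 4 mm proud, its centre 102 mm to the right of the well's centre
- collet: bystander: steel collet, 28 mm across, 36 mm tall, standing upright, loose; origin at the centre of its underside
- coupling_green: bystander: white coupling with a green hexagon nut, 31 x 28 x 56 mm, standing upright, loose; origin at the centre of its underside
- coupling_red: bystander: white coupling with a red hexagon nut, 31 x 28 x 56 mm, standing upright, loose; origin at the centre of its underside
- setting_ring: bystander: plain steel ring, 45 mm across, 12 mm high, lying flat, loose; origin at the centre of its underside
- loupe: bystander: black loupe, 36 mm across, 19 mm high, loose; origin at the centre of its underside
- gauge_block: bystander: thin steel gauge block, 9 x 35 mm, 30 mm tall, standing on edge, loose; origin at the centre of its underside
- marker: bystander: marker pen with a red cap, 13 x 122 x 14 mm, lying, loose; origin at the centre of its underside
Mind the look-alikes: they are no part of the job. Leave any turquoise look-alike of the set_block alone.

How it is judged:
On the way, in this order (a step that is already met when the one before it is completed fails the run):
1. the shuttle is pushed fully home and the spindle rests on the set block (value of joint shuttle above 0.057 m and value of joint spindle above 0.001 m), for 0.2 s.
2. the sunken zero key is held down with the shuttle home and the spindle on the block (value of joint zero_key above 0.004 m and value of joint shuttle above 0.056 m and value of joint spindle above 0.001 m), for 0.9 s.
3. the key has come up again with the shuttle still home (value of joint zero_key below 0.001 m and value of joint shuttle above 0.055 m), for 0.1 s.
At the end, for the whole second after the job is handed in: The shuttle is drawn out to within 4 mm of its front end, the set block lies flat in its nest (within 6 mm of the seat's centre, tilted less than 0.06 rad) and at rest, the spindle hangs free (lifted less than 0.6 mm) and the zero key is up (within 1 mm) (value of joint shuttle below 0.004 m and value of joint spindle below 0.0006 m and value of joint zero_key below 0.001 m and horizontal distance between set_block and nest_seat below 0.005 m and distance between set_block and nest_seat below 0.006 m and angle between set_block's own z axis and vertical below 0.06 rad and linear speed of set_block below 0.01 m/s); the robot touches nothing.
It fails at once if the zero key is pressed (over 2 mm) while the shuttle is not home (below 55 mm) (value of joint zero_key above 0.002 m and value of joint shuttle below 0.055 m).
It fails at once if a grey key is pressed (over 1.5 mm) (value of joint any of print_key, unit_key above 0.0015 m).
It fails at once if the set block leaves its nest (over 8 mm from the seat's centre): lifted, carried or knocked out (distance between set_block and nest_seat above 0.008 m).
It fails at once if the robot touches the set block or the spindle (over 1 N) (contact force between any of the arm, the fingers and set_block above 1 N or contact force between any of the arm, the fingers and spindle above 1 N).
It fails at once if a loose thing on the bench is moved more than 15 mm (distance of any of collet, coupling_green, coupling_red, setting_ring, loupe, gauge_block, marker from where it was at the start of the episode above 0.015 m).
It also fails if it takes over 61 s, if anything falls off the work surface, if the arm or the gripper's body presses on something with over 40 N, if the wrist force passes 120 N, or if a joint passes its speed limit or range.

## Working session

There is one attempt and no reset: what is moved stays moved. The work goes in short steps, Python scripts to look and compute and a shell command to move; the robot and the scene stay as the last step left them, time stands still between calls to the robot, and variables do not carry over. Pictures are saved under pics/ and viewed, and the job is handed in when it is done.

```bash
ls; mkdir -p pics
python3 - <<'E'
from cell import manip, eyes
import cv2
o=manip.get_obs(); print({k:o[k] for k in('time','eef_pos','tool_rot','contact_force','grip_width')})
for n in('scene','top'):
    p,d=eyes.camera(n); cv2.imwrite(f'pics/{n}0.png',p[:,:,::-1]); print(eyes.get_calibration(n))
    import numpy as np; np.savez(f'{n}0.npz',p=p,d=d)
E
```

```text
pics
{'time': 0.0, 'eef_pos': array([ 0.21769745, -0.47727988,  0.23074003]), 'tool_rot': array([-3.06875527e+00, -6.66610850e-01,  1.21075800e-04]), 'contact_force': array([-0.3861076 ,  0.27068777, -1.35188839]), 'grip_width': 0.08517224437787273}
{'fx': 467.446033267016, 'fy': 467.446033267016, 'cx': 281.7245224472931, 'cy': 210.42359416045, 'eye': array([-0.08997918,  0.96033127,  0.89548714]), 'orientation': array([-0.67132692,  2.50968269, -1.27116544])}
{'fx': 525.4423596092568, 'fy': 525.4423596092568, 'cx': 275.11850695420696, 'cy': 208.8710768030462, 'eye': array([0.31328685, 0.01844676, 1.73334383]), 'orientation': array([-2.15279159,  2.18784251, -0.12671205])}
```

View pics/top0.png

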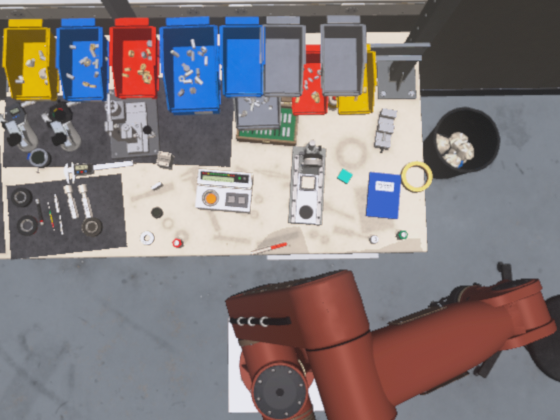

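View pics/scene0.png

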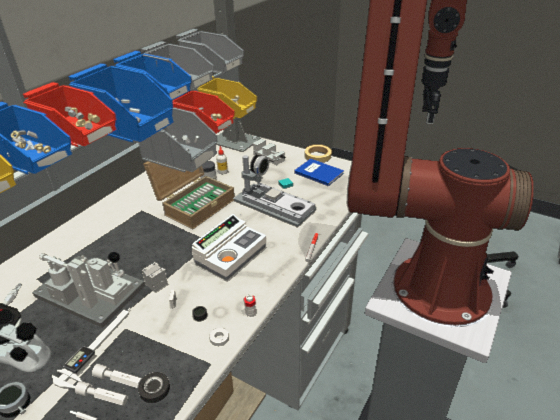

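The top view shows the gauge around px (308,185), with the cup near (305,212). The display unit is around (224,190), its orange key near (210,198). I'll zoom in on both.

Run:
```python
import cv2
t=cv2.imread('pics/top0.png')[130:260,140:420]; cv2.imwrite('pics/tz.png',cv2.resize(t,None,fx=2.8,fy=2.8,interpolation=cv2.INTER_CUBIC))
t=cv2.imread('pics/scene0.png')[140:360,140:340]; cv2.imwrite('pics/sz.png',cv2.resize(t,None,fx=2.7,fy=2.7,interpolation=cv2.INTER_CUBIC))
```

```text
(no output)
```

View pics/tz.png

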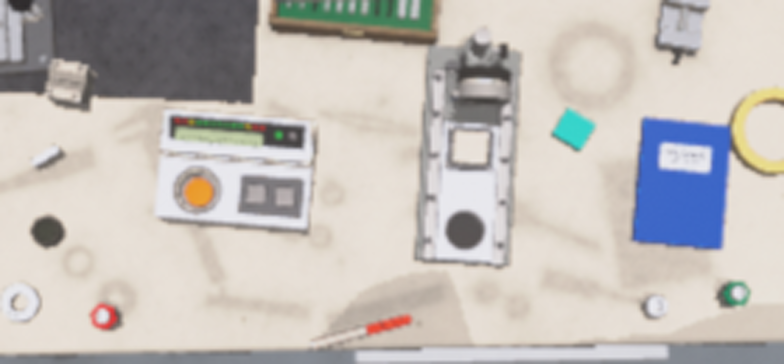

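View pics/sz.png

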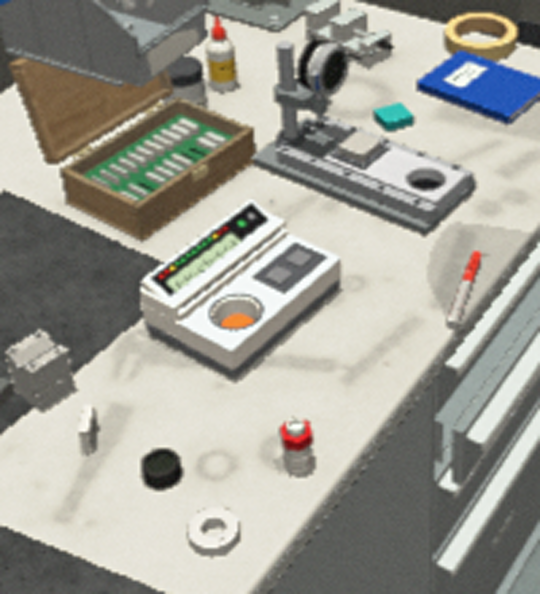

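```bash
cat > h.py <<'E'
import numpy as np,cv2
from scipy.spatial.transform import Rotation as R
from cell import manip,eyes
def ray(n,u,v,z):
    c=eyes.get_calibration(n); d=R.from_rotvec(c['orientation']).apply([(u-c['cx'])/c['fx'],(v-c['cy'])/c['fy'],1]); e=np.array(c['eye'])
    return e+d*(z-e[2])/d[2]
def proj(n,P):
    c=eyes.get_calibration(n); p=R.from_rotvec(c['orientation']).inv().apply(np.array(P)-c['eye'])
    return np.array([c['fx']*p[0]/p[2]+c['cx'],c['fy']*p[1]/p[2]+c['cy']])
def blobs(mask,roi,amin=20):
    x0,y0,x1,y1=roi; m=np.zeros_like(mask,np.uint8); m[y0:y1,x0:x1]=mask[y0:y1,x0:x1]
    n,l,s,c=cv2.connectedComponentsWithStats(m); return [(s[i].tolist(),c[i].round(2)) for i in range(1,n) if s[i,4]>=amin]
E
python3 - <<'E'
from h import *
for n,rc,ro in(('top',(290,195,325,225),(195,185,225,215)),('scene',(285,195,310,215),(210,240,245,265))):
    p=np.load(n+'0.npz')['p']; g=p.astype(int); hsv=cv2.cvtColor(p,cv2.COLOR_RGB2HSV)
    print(n,'cup',[(b,ray(n,*b[1],.035)[:2].round(4),ray(n,*b[1],.018)[:2].round(4)) for b in blobs((g.max(2)<110),rc)])
    om=(hsv[...,0]>5)&(hsv[...,0]<22)&(hsv[...,1]>150)
    print(n,'orange',[(b,ray(n,*b[1],.027)[:2].round(4)) for b in blobs(om,ro)])
    dm=(g.max(2)<150)|om
    print(n,'well',[(b,ray(n,*b[1],.044)[:2].round(4)) for b in blobs(dm,ro)])
# depth check
p=np.load('top0.npz'); d=p['d']
for u,v in((306,212),(306,195),(225,212),(210,200)): print(u,v,d[v,u], p['p'][v,u])
# gauge edges via depth-height
import itertools
c=eyes.get_calibration('top'); v,u=np.mgrid[0:420,0:560]
P=np.stack([(u-c['cx'])/c['fx']*d,(v-c['cy'])/c['fy']*d,d],-1).reshape(-1,3)
W=(R.from_rotvec(c['orientation']).apply(P)+c['eye']).reshape(420,560,3)
for name,roi in(('gauge',(285,140,335,230)),('disp',(190,160,260,218))):
    x0,y0,x1,y1=roi; S=W[y0:y1,x0:x1].reshape(-1,3); S=S[(S[:,2]>.008)&(S[:,2]<.2)]
    r=cv2.minAreaRect(S[:,:2].astype(np.float32)); print(name,len(S),r)
for v in (205,212,220): print(W[v,285:335:3,2].round(3))
g=np.load('top0.npz')['p'].astype(int); S=(g.min(2)>185)
print('block',[(b,ray('top',*b[1],.05).round(4)) for b in blobs(S,(298,172,318,192))])
E
```

```text
top cup [(([300, 206, 12, 12, 114], array([305.43, 211.71])), array([ 0.4857, -0.0969]), array([ 0.4874, -0.0981]))]
top orange [(([206, 194, 10, 9, 69], array([210.7 , 198.23])), array([0.5357, 0.2114]))]
top well [(([206, 194, 10, 9, 69], array([210.7 , 198.23])), array([0.5335, 0.2095]))]
scene cup [(([292, 204, 12, 6, 48], array([297.67, 207.15])), array([ 0.4816, -0.0933]), array([ 0.4929, -0.1142])), (([303, 209, 7, 6, 23], array([307.  , 212.43])), array([ 0.4428, -0.0829]), array([ 0.4533, -0.1035]))]
scene orange [(([222, 256, 12, 5, 40], array([227.3 , 258.45])), array([0.5397, 0.206 ]))]
scene well [(([210, 240, 15, 12, 20], array([217.35, 244.8 ])), array([0.5854, 0.1878])), (([234, 240, 11, 8, 58], array([240.12, 242.74])), array([0.5345, 0.1488])), (([218, 253, 19, 8, 79], array([226.85, 257.27])), array([0.5312, 0.2175])), (([233, 255, 12, 10, 63], array([240.43, 261.05])), array([0.4903, 0.2118]))]
306 212 1.7275202 [89 85 84]
306 195 1.7166249 [232 232 237]
225 212 1.7387266 [214 202 189]
210 200 1.7193749 [234 157  47]
gauge 2713 ((0.5822014212608337, -0.11227822303771973), (0.1614397168159485, 0.288657546043396), 89.80064392089844)
disp 2247 ((0.571159303188324, 0.1681351214647293), (0.1928936392068863, 0.22740758955478668), 0.11923638731241226)
[-0.001 -0.006  0.021  0.04   0.03   0.039  0.033  0.022  0.03   0.037
  0.023  0.025  0.01  -0.001  0.007  0.001  0.005]
[-0.003 -0.003  0.022  0.035  0.029  0.019  0.016  0.016  0.024  0.017
  0.034  0.031  0.016 -0.004 -0.002  0.002 -0.001]
[ 0.003  0.016  0.031  0.032  0.029  0.03   0.038  0.039  0.038  0.037
  0.032  0.03   0.013 -0.009  0.004 -0.002 -0.004]
block [(([298, 173, 20, 19, 87], array([307.26, 183.75])), array([ 0.5751, -0.1039,  0.05  ])), (([302, 177, 13, 11, 126], array([307.76, 181.96])), array([ 0.581 , -0.1057,  0.05  ]))]
```

Run:
```python
from h import *
def z(u,v,h): return ray('top',140+u/2.8,130+v/2.8,h)[:2]
for a,b in(((416,258),(428,50)),((508,265),(521,50)),((436,258),(445,90)),((156,215),(163,112)),((156,215),(307,230)),((162,165),(312,178)),((163,112),(315,123))):
    A,B=z(*a,.02),z(*b,.02); d=B-A; print(A.round(4),B.round(4),np.arctan2(d[1],d[0]).round(3))
print('ring',z(197,190,.044))
t=cv2.cvtColor(np.load('top0.npz')['p'],cv2.COLOR_RGB2GRAY); e=cv2.createLineSegmentDetector().detect(t)[0][:,0]
for l in e:
    if 280<l[0]<335 and 280<l[2]<335 and 140<l[1]<228 and 140<l[3]<228 and np.hypot(l[0]-l[2],l[1]-l[3])>18:
        A,B=ray('top',l[0],l[1],.02)[:2],ray('top',l[2],l[3],.02)[:2]; d=(B-A)*np.sign(B[0]-A[0]); print(l.round(1),np.arctan2(d[1],d[0]).round(3))
```

```text
[ 0.4538 -0.042 ] [ 0.7011 -0.061 ] -0.077
[ 0.4439 -0.1493] [ 0.6994 -0.1715] -0.086
[ 0.4534 -0.0654] [ 0.6526 -0.0802] -0.074
[0.5091 0.2614] [0.6312 0.2531] -0.068
[0.5091 0.2614] [0.4887 0.0849] -1.686
[0.5681 0.2543] [0.55   0.0784] -1.673
[0.6312 0.2531] [0.6154 0.0741] -1.659
ring [0.53470268 0.21060983]
[324.6 149.4 324.6 178.1] -0.026
[291.9 221.  316.9 222.6] 1.489
[318.2 225.7 288.1 223.2] 1.472
[286.8 221.9 291.5 148. ] -0.082
```

```bash
python3 -m inch '[{"grip":0,"twist":0.103},{"grip":0,"twist":0.103},{"grip":0,"twist":0.103},{"grip":0,"twist":0.103},{"grip":0,"twist":0.101},{"grip":0,"tx":1.2,"ty":-2},{"grip":0,"tx":1.2,"ty":-2},{"grip":0,"tx":1.2,"ty":-2},{"grip":0,"tx":1.2,"ty":-2},{"grip":0,"tx":1.2,"ty":-2}]' 20
cat > st.py <<'E'
import sys; from h import *
tgt=np.array(eval(sys.argv[1])); th=eval(sys.argv[2]) if len(sys.argv)>2 else -0.085
o=manip.get_obs(); M=R.from_rotvec(o['tool_rot']).as_matrix(); print('t',round(o['time'],2),'pos',o['eef_pos'].round(4),'F',o['contact_force'].round(2),'w',round(o['grip_width'],4),'yaw',np.arctan2(M[1,0],M[0,0]).round(3),'tilt',M[2,2].round(5))
g=tgt-o['eef_pos']; print('cm in tool',(M.T@g*100).round(2),'twist',(np.arctan2(M[1,0],M[0,0])-th).round(3))
E
python3 st.py '[.486,-.0972,.06]'
```

```text
t 0.1 pos [ 0.2177 -0.4773  0.2308] F [-0.05 -0.13 -0.35] w 0.0854 yaw 0.428 tilt -1.0
cm in tool [ 40.18 -23.43  17.11] twist 0.513invalid input
```

```bash
python3 -m inch '[{"grip":0,"twist":0.103},{"grip":0,"twist":0.103},{"grip":0,"twist":0.103},{"grip":0,"twist":0.103},{"grip":0,"twist":0.101},{"grip":0,"tx":1.2,"ty":-2},{"grip":0,"tx":1.2,"ty":-2},{"grip":0,"tx":1.2,"ty":-2},{"grip":0,"tx":1.2,"ty":-2},{"grip":0,"tx":1.2,"ty":-2}]'; echo rc $?; python3 -m inch --help;python3 st.py '[.486,-.0972,.06]'
```

```text
rc 1
t 0.1 pos [ 0.2177 -0.4773  0.2308] F [-0.05 -0.13 -0.35] w 0.0854 yaw 0.428 tilt -1.0
cm in tool [ 40.18 -23.43  17.11] twist 0.513invalid input
invalid input: not JSON, or not a number
```

```bash
python3 -m inch '[{"grip":0,"tx":0,"ty":0,"tz":0,"twist":0.103},{"grip":0,"tx":0,"ty":0,"tz":0,"twist":0.103},{"grip":0,"tx":0,"ty":0,"tz":0,"twist":0.103},{"grip":0,"tx":0,"ty":0,"tz":0,"twist":0.103},{"grip":0,"tx":0,"ty":0,"tz":0,"twist":0.101},{"grip":0,"tx":1.2,"ty":-2,"tz":0,"twist":0},{"grip":0,"tx":1.2,"ty":-2,"tz":0,"twist":0},{"grip":0,"tx":1.2,"ty":-2,"tz":0,"twist":0},{"grip":0,"tx":1.2,"ty":-2,"tz":0,"twist":0},{"grip":0,"tx":1.2,"ty":-2,"tz":0,"twist":0}]' 20; echo rc $?; python3 st.py '[.486,-.0972,.06]'
```

```text
time: 0.93
eef_pos: [0.2864, -0.382, 0.231]
tool_rot: [-3.138, 0.134, 0.0]
contact_force: [-0.2, -0.3, -0.3]
grip_width: 0.0001
rc 0
t 0.93 pos [ 0.2864 -0.382   0.231 ] F [-0.23 -0.29 -0.3 ] w 0.0001 yaw -0.086 tilt -1.0
cm in tool [ 17.46 -30.07  17.11] twist -0.001
```

```bash
python3 -m inch '[{"grip":0,"tx":1.75,"ty":-3,"tz":0.8,"twist":0},{"grip":0,"tx":1.75,"ty":-3,"tz":0.8,"twist":0},{"grip":0,"tx":1.75,"ty":-3,"tz":0.8,"twist":0},{"grip":0,"tx":1.75,"ty":-3,"tz":0.8,"twist":0},{"grip":0,"tx":1.75,"ty":-3,"tz":0.8,"twist":0},{"grip":0,"tx":1.75,"ty":-3,"tz":0.8,"twist":0},{"grip":0,"tx":1.75,"ty":-3,"tz":0.8,"twist":0},{"grip":0,"tx":1.75,"ty":-3,"tz":0.8,"twist":0},{"grip":0,"tx":1.75,"ty":-3,"tz":0.8,"twist":0},{"grip":0,"tx":1.75,"ty":-3,"tz":0.8,"twist":0}]' ; python3 st.py '[.486,-.0972,.05]'
```

```text
time: 1.77
eef_pos: [0.4865, -0.0974, 0.1508]
tool_rot: [-3.139, 0.134, 0.0]
contact_force: [1.1, -0.3, 1.2]
grip_width: -0.0002
t 1.77 pos [ 0.4865 -0.0974  0.1508] F [ 1.11 -0.28  1.19] w -0.0002 yaw -0.085 tilt -1.0
cm in tool [-0.05 -0.02 10.08] twist -0.0
```

Next I'll go down to 45 mm, 10 mm above the mouth, and look.

```bash
python3 -m inch '[{"grip":0,"tx":0,"ty":0,"tz":1.5,"twist":0},{"grip":0,"tx":0,"ty":0,"tz":1.5,"twist":0},{"grip":0,"tx":0,"ty":0,"tz":1.5,"twist":0},{"grip":0,"tx":0,"ty":0,"tz":1.5,"twist":0},{"grip":0,"tx":0,"ty":0,"tz":1.5,"twist":0},{"grip":0,"tx":0,"ty":0,"tz":1.5,"twist":0},{"grip":0,"tx":0,"ty":0,"tz":1.0,"twist":0},{"grip":0,"tx":0,"ty":0,"tz":0.5,"twist":0},{"grip":0,"tx":0,"ty":0,"tz":0,"twist":0},{"grip":0,"tx":0,"ty":0,"tz":0,"twist":0}]' ; python3 st.py '[.486,-.0972,.025]'
cat > pic.py <<'E'
import sys; from h import *
k,x0,y0,x1,y1,f=sys.argv[2],*map(float,sys.argv[3:8]); p,d=eyes.camera(sys.argv[1]); cv2.imwrite('pics/'+k+'.png',cv2.resize(p[int(y0):int(y1),int(x0):int(x1),::-1],None,fx=f,fy=f,interpolation=cv2.INTER_CUBIC))
E
python3 pic.py scene s1 220 130 340 230 6
```

```text
time: 2.6
eef_pos: [0.4861, -0.0992, 0.0465]
tool_rot: [-3.139, 0.134, 0.0]
contact_force: [0.5, -0.4, 0.6]
grip_width: 0.0001
t 2.6 pos [ 0.4861 -0.0992  0.0465] F [ 0.49 -0.38  0.57] w 0.0001 yaw -0.085 tilt -1.0
cm in tool [-0.02 -0.2   2.15] twist -0.0
```

View pics/s1.png

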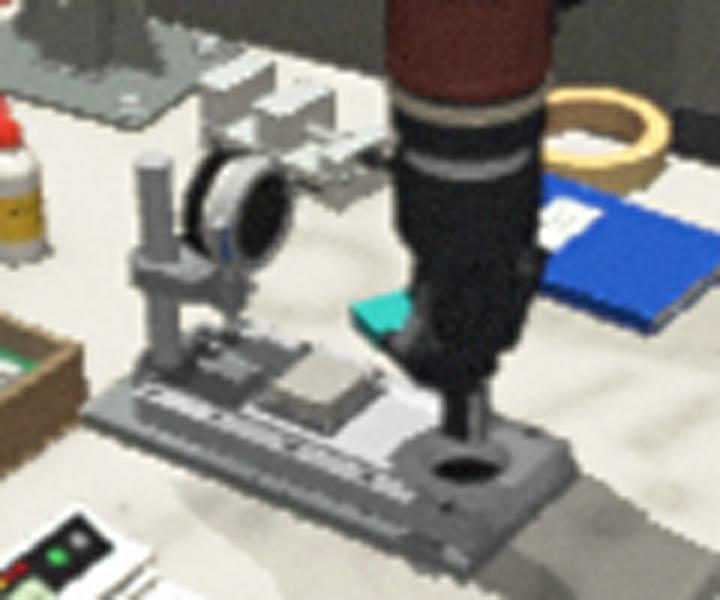

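Run:
```python
from h import *
for P in((.486,-.0972,.035),(.486,-.0972,.018),(.4861,-.0992,.0465)): print(P,((proj('scene',P)-[220,130])*6).round(1))
a=np.linspace(0,2*np.pi,9)
for h in(.035,.018):
  print([(((proj('scene',(.486+.023*np.cos(t),-.0972+.023*np.sin(t),h)))-[220,130])*6).round(0).tolist() for t in a])
```

```text
(0.486, -0.0972, 0.035) [462.2 456.8]
(0.486, -0.0972, 0.018) [462.  482.8]
(0.4861, -0.0992, 0.0465) [464. 437.]
[[424.0, 444.0], [420.0, 464.0], [441.0, 479.0], [475.0, 482.0], [501.0, 469.0], [504.0, 450.0], [483.0, 435.0], [450.0, 433.0], [424.0, 444.0]]
[[424.0, 470.0], [420.0, 490.0], [441.0, 505.0], [474.0, 508.0], [500.0, 495.0], [504.0, 476.0], [483.0, 461.0], [450.0, 459.0], [424.0, 470.0]]
```

```bash
python3 -m inch '[{"grip":0,"tx":0,"ty":-0.1,"tz":0.3,"twist":0},{"grip":0,"tx":0,"ty":0,"tz":0.3,"twist":0},{"grip":0,"tx":0,"ty":0,"tz":0.3,"twist":0},{"grip":0,"tx":0,"ty":0,"tz":0.3,"twist":0},{"grip":0,"tx":0,"ty":0,"tz":0.3,"twist":0},{"grip":0,"tx":0,"ty":0,"tz":0.3,"twist":0},{"grip":0,"tx":0,"ty":0,"tz":0.3,"twist":0},{"grip":0,"tx":0,"ty":0,"tz":0.15,"twist":0},{"grip":0,"tx":0,"ty":0,"tz":0,"twist":0},{"grip":0,"tx":0,"ty":0,"tz":0,"twist":0}]' ; python3 st.py '[.486,-.0972,.024]';python3 pic.py scene s2 220 130 340 230 6
```

```text
time: 3.48
eef_pos: [0.486, -0.0981, 0.0237]
tool_rot: [-3.139, 0.134, 0.0]
contact_force: [0.2, 0.4, -0.7]
grip_width: -0.0005
t 3.48 pos [ 0.486  -0.0981  0.0237] F [ 0.25  0.45 -0.71] w -0.0005 yaw -0.085 tilt -1.0
cm in tool [-0.01 -0.09 -0.03] twist -0.0
```

View pics/s2.png

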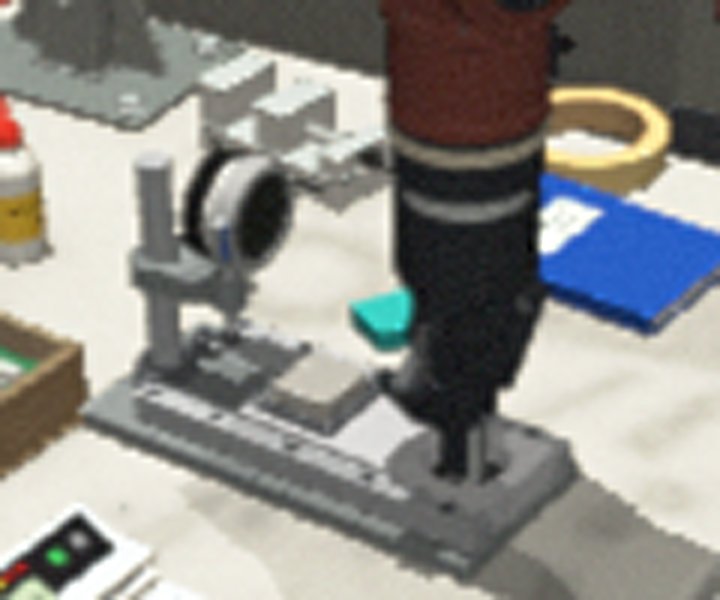

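The fingertips are in the cup with no contact force. Now I'll push along the gauge's x.

```bash
python3 -m inch '[{"grip":0,"tx":0.3,"ty":0,"tz":0,"twist":0},{"grip":0,"tx":0.3,"ty":0,"tz":0,"twist":0},{"grip":0,"tx":0.4,"ty":0,"tz":0,"twist":0},{"grip":0,"tx":0.5,"ty":0,"tz":0,"twist":0},{"grip":0,"tx":0.5,"ty":0,"tz":0,"twist":0},{"grip":0,"tx":0.5,"ty":0,"tz":0,"twist":0},{"grip":0,"tx":0.5,"ty":0,"tz":0,"twist":0},{"grip":0,"tx":0.5,"ty":0,"tz":0,"twist":0},{"grip":0,"tx":0.3,"ty":0,"tz":0,"twist":0},{"grip":0,"tx":0.2,"ty":0,"tz":0,"twist":0}]' ; python3 st.py '[.5517,-.1034,.024]'
```

```text
time: 4.37
eef_pos: [0.5265, -0.1016, 0.0237]
tool_rot: [-3.139, 0.134, -0.0]
contact_force: [-2.5, -0.6, 0.9]
grip_width: 0.0001
t 4.37 pos [ 0.5265 -0.1016  0.0237] F [-2.47 -0.58  0.91] w 0.0001 yaw -0.085 tilt -1.0
cm in tool [ 2.53 -0.03 -0.03] twist -0.0
```

```bash
python3 -m inch '[{"grip":0,"tx":0.3,"ty":0,"tz":0,"twist":0},{"grip":0,"tx":0.3,"ty":0,"tz":0,"twist":0},{"grip":0,"tx":0.3,"ty":0,"tz":0,"twist":0},{"grip":0,"tx":0.3,"ty":0,"tz":0,"twist":0},{"grip":0,"tx":0.3,"ty":0,"tz":0,"twist":0},{"grip":0,"tx":0.2,"ty":0,"tz":0,"twist":0},{"grip":0,"tx":0.2,"ty":0,"tz":0,"twist":0},{"grip":0,"tx":0.2,"ty":0,"tz":0,"twist":0},{"grip":0,"tx":0.1,"ty":0,"tz":0,"twist":0},{"grip":0,"tx":0,"ty":0,"tz":0,"twist":0}]' ; python3 st.py '[.5517,-.1034,.024]';python3 pic.py scene s3 220 130 340 230 6
```

```text
time: 5.2
eef_pos: [0.5483, -0.1034, 0.0238]
tool_rot: [-3.139, 0.134, -0.001]
contact_force: [-0.3, 0.7, -0.2]
grip_width: 0.0
t 5.2 pos [ 0.5483 -0.1034  0.0238] F [-0.28  0.68 -0.22] w 0.0 yaw -0.085 tilt -1.0
cm in tool [ 0.34 -0.03 -0.02] twist -0.0
```

View pics/s3.png

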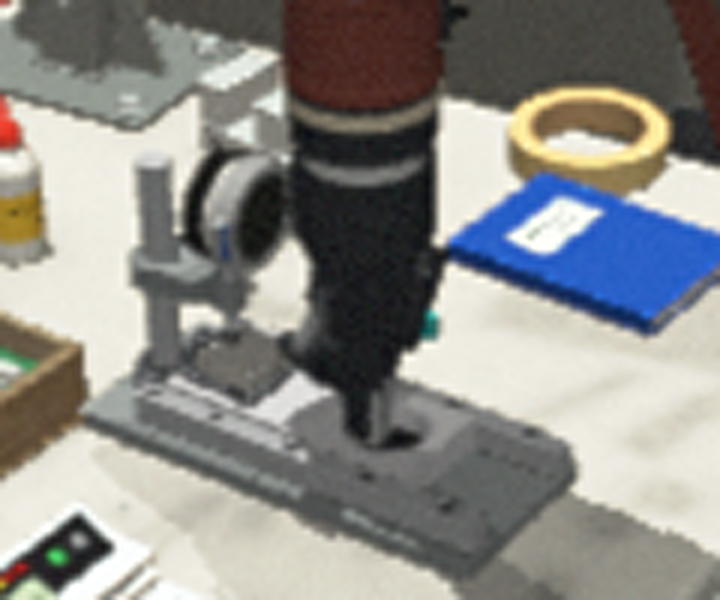

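```bash
python3 -m inch '[{"grip":0,"tx":0.1,"ty":0,"tz":0,"twist":0},{"grip":0,"tx":0.1,"ty":0,"tz":0,"twist":0},{"grip":0,"tx":0.1,"ty":0,"tz":0,"twist":0},{"grip":0,"tx":0.1,"ty":0,"tz":0,"twist":0},{"grip":0,"tx":0,"ty":0,"tz":0,"twist":0},{"grip":0,"tx":0,"ty":0,"tz":0,"twist":0},{"grip":0,"tx":0,"ty":0,"tz":0,"twist":0},{"grip":0,"tx":0,"ty":0,"tz":0,"twist":0},{"grip":0,"tx":0,"ty":0,"tz":0,"twist":0},{"grip":0,"tx":0,"ty":0,"tz":0,"twist":0}]' ; python3 st.py '[.5517,-.1034,.024]'
```

```text
time: 6.08
eef_pos: [0.552, -0.1038, 0.0239]
tool_rot: [3.139, -0.134, 0.001]
contact_force: [-0.8, 0.1, -0.6]
grip_width: -0.0001
t 6.08 pos [ 0.552  -0.1038  0.0239] F [-0.78  0.06 -0.56] w -0.0001 yaw -0.085 tilt -1.0
cm in tool [-0.04 -0.04 -0.01] twist -0.0
```

```bash
python3 -m inch '[{"grip":0,"tx":0.1,"ty":0,"tz":0,"twist":0},{"grip":0,"tx":0.1,"ty":0,"tz":0,"twist":0},{"grip":0,"tx":0.1,"ty":0,"tz":0,"twist":0},{"grip":0,"tx":0,"ty":0,"tz":0,"twist":0},{"grip":0,"tx":0,"ty":0,"tz":0,"twist":0},{"grip":0,"tx":0,"ty":0,"tz":0,"twist":0},{"grip":0,"tx":0,"ty":0,"tz":0,"twist":0},{"grip":0,"tx":0,"ty":0,"tz":0,"twist":0},{"grip":0,"tx":0,"ty":0,"tz":0,"twist":0},{"grip":0,"tx":0,"ty":0,"tz":0,"twist":0}]' ; python3 st.py '[.5517,-.1034,.024]';python3 pic.py scene s4 220 130 340 230 6;python3 pic.py top t4 270 130 350 240 5
```

```text
time: 6.92
eef_pos: [0.5549, -0.1041, 0.0239]
tool_rot: [3.139, -0.134, 0.0]
contact_force: [-0.6, 0.1, 0.5]
grip_width: 0.0001
t 6.92 pos [ 0.5549 -0.1041  0.0239] F [-0.59  0.06  0.47] w 0.0001 yaw -0.085 tilt -1.0
cm in tool [-0.33 -0.04 -0.01] twist -0.0
```

View pics/s4.png

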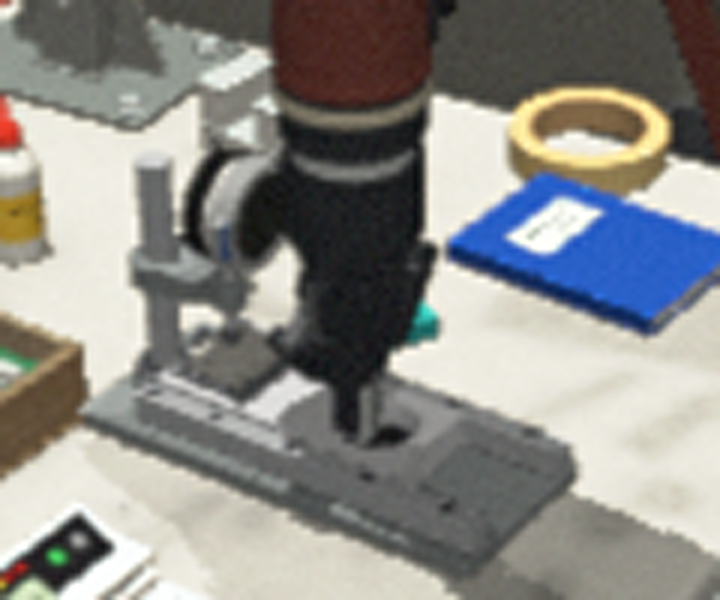

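```bash
python3 -m inch '[{"grip":0,"tx":0,"ty":0,"tz":0,"twist":0},{"grip":0,"tx":0,"ty":0,"tz":0,"twist":0},{"grip":0,"tx":0,"ty":0,"tz":0,"twist":0},{"grip":0,"tx":0,"ty":0,"tz":0,"twist":0},{"grip":0,"tx":0,"ty":0,"tz":0,"twist":0},{"grip":0,"tx":0,"ty":0,"tz":0,"twist":0},{"grip":0,"tx":0,"ty":0,"tz":0,"twist":0},{"grip":0,"tx":0.1,"ty":0,"tz":0,"twist":0},{"grip":0,"tx":0.1,"ty":0,"tz":0,"twist":0},{"grip":0,"tx":0.1,"ty":0,"tz":0,"twist":0}]' ; python3 st.py '[.5517,-.1034,.024]'
```

```text
time: 7.85
eef_pos: [0.5572, -0.1041, 0.0237]
tool_rot: [-3.139, 0.134, 0.002]
contact_force: [-5.9, 0.6, 2.9]
grip_width: -0.0
t 7.85 pos [ 0.5572 -0.1041  0.0237] F [-5.91  0.64  2.85] w -0.0 yaw -0.085 tilt -1.0
cm in tool [-0.56 -0.03 -0.03] twist -0.0
```

View pics/t4.png

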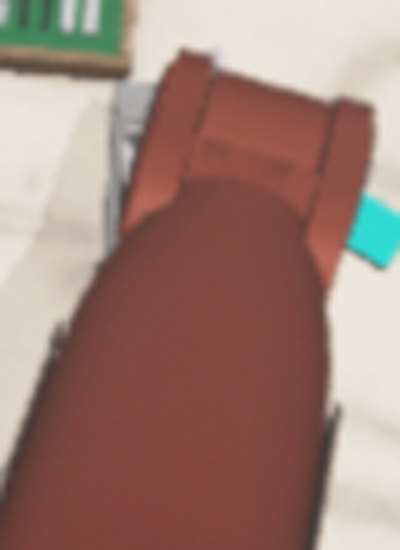

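```bash
python3 -m inch '[{"grip":0,"tx":0.1,"ty":0,"tz":0,"twist":0},{"grip":0,"tx":0.1,"ty":0,"tz":0,"twist":0},{"grip":0,"tx":0,"ty":0,"tz":0,"twist":0},{"grip":0,"tx":0,"ty":0,"tz":0,"twist":0},{"grip":0,"tx":0,"ty":0,"tz":0,"twist":0},{"grip":0,"tx":0,"ty":0,"tz":0,"twist":0},{"grip":0,"tx":0,"ty":0,"tz":0,"twist":0},{"grip":0,"tx":0,"ty":0,"tz":0,"twist":0},{"grip":0,"tx":0,"ty":0,"tz":0,"twist":0},{"grip":0,"tx":0,"ty":0,"tz":0,"twist":0}]' ; python3 st.py '[.5517,-.1034,.024]'
```

```text
time: 8.68
eef_pos: [0.5575, -0.1043, 0.0234]
tool_rot: [3.139, -0.134, -0.007]
contact_force: [-9.8, -1.6, 5.0]
grip_width: -0.0001
t 8.68 pos [ 0.5575 -0.1043  0.0234] F [-9.81 -1.62  5.  ] w -0.0001 yaw -0.085 tilt -0.99999
cm in tool [-0.58 -0.04 -0.06] twist -0.0
```

Steady 10 N with no further motion, so the shuttle should be at its stop. I'll back off to the cup's centre, rise and check.

```bash
python3 -m inch '[{"grip":0,"tx":-0.3,"ty":0,"tz":0,"twist":0},{"grip":0,"tx":-0.4,"ty":0,"tz":0,"twist":0},{"grip":0,"tx":-0.4,"ty":0,"tz":0,"twist":0},{"grip":0,"tx":-0.3,"ty":0,"tz":0,"twist":0},{"grip":0,"tx":0,"ty":0,"tz":0,"twist":0},{"grip":0,"tx":0,"ty":0,"tz":-0.7,"twist":0},{"grip":0,"tx":0,"ty":0,"tz":-1,"twist":0},{"grip":0,"tx":0,"ty":0,"tz":-2,"twist":0},{"grip":0,"tx":-0.5,"ty":-1,"tz":-3,"twist":0},{"grip":0,"tx":-0.5,"ty":-1,"tz":-3,"twist":0}]' ; python3 st.py '[.535,.211,.15]' -.085;python3 pic.py scene s5 220 130 340 230 6
```

```text
time: 9.52
eef_pos: [0.5375, -0.0825, 0.1224]
tool_rot: [-3.139, 0.135, 0.0]
contact_force: [1.3, -0.1, 0.2]
grip_width: 0.0002
t 9.52 pos [ 0.5375 -0.0825  0.1224] F [ 1.33 -0.1   0.23] w 0.0002 yaw -0.086 tilt -1.0
cm in tool [ -2.77 -29.22  -2.75] twist -0.001
```

View pics/s5.png

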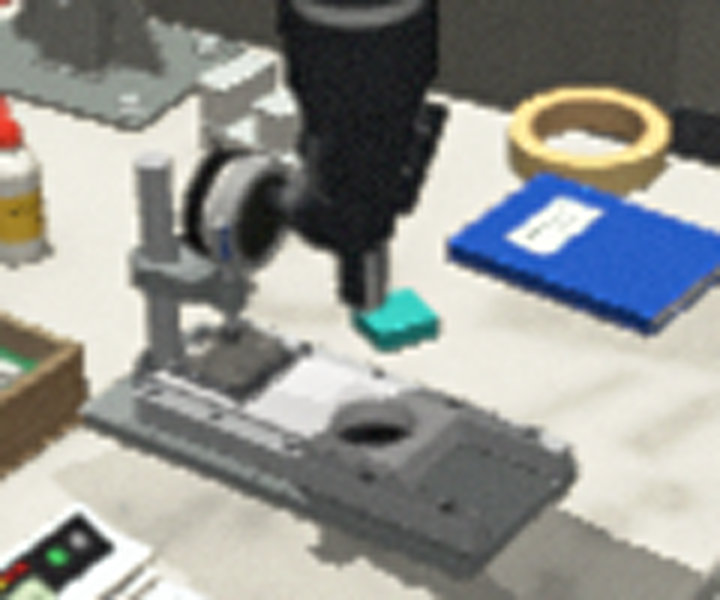

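```bash
python3 -m inch '[{"grip":0,"tx":-0.3,"ty":-3.2,"tz":0,"twist":0},{"grip":0,"tx":-0.3,"ty":-3.2,"tz":0,"twist":0},{"grip":0,"tx":-0.3,"ty":-3.2,"tz":0,"twist":0},{"grip":0,"tx":-0.3,"ty":-3.2,"tz":0,"twist":0},{"grip":0,"tx":-0.3,"ty":-3.2,"tz":0,"twist":0},{"grip":0,"tx":-0.3,"ty":-3.2,"tz":0,"twist":0},{"grip":0,"tx":-0.3,"ty":-3.2,"tz":0,"twist":0},{"grip":0,"tx":-0.3,"ty":-3.2,"tz":0,"twist":0},{"grip":0,"tx":-0.3,"ty":-3.2,"tz":0,"twist":0},{"grip":0,"tx":-0.07,"ty":-0.42,"tz":0,"twist":0}]' ; python3 st.py '[.535,.211,.055]' -.085;python3 pic.py scene s6 200 140 340 280 4.2;python3 pic.py top t6 270 130 350 240 5
python3 - <<'E'
from h import *
p,_=eyes.camera('top'); g=p.astype(int)
print([(b,ray('top',*b[1],.035)[:2].round(4)) for b in blobs(g.max(2)<110,(290,175,325,215))])
print(((proj('scene',(.5458,-.1023,.035))-[200,140])*4.2).round(0), proj('top',(.5458,-.1023,.035)))
E
```

```text
time: 10.4
eef_pos: [0.5235, 0.124, 0.1272]
tool_rot: [-3.063, -0.077, 0.004]
contact_force: [-0.2, -0.4, -0.2]
grip_width: 0.0001
t 10.4 pos [0.5235 0.124  0.1272] F [-0.19 -0.45 -0.15] w 0.0001 yaw 0.05 tilt -0.99695
cm in tool [ 1.59 -8.04  7.87] twist 0.135
[(([301, 188, 12, 12, 117], array([306.59, 193.48])), array([ 0.5454, -0.1021]))]
[342. 252.] [306.65381767 193.36066042]
```

View pics/s6.png

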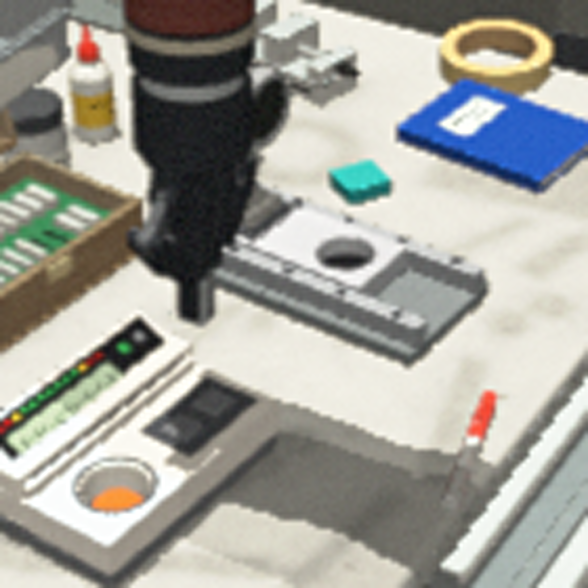

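View pics/t6.png

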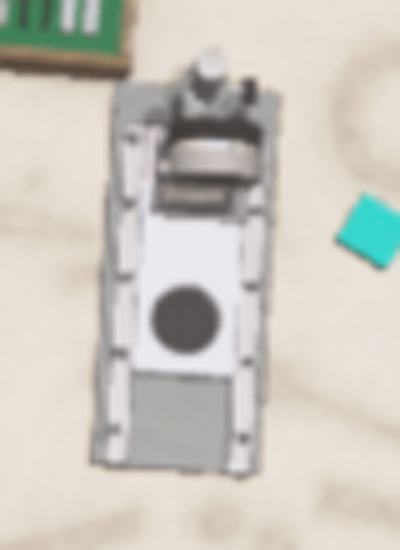

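Shuttle displacement from the top view is 59.9 mm, so it's home. The tool lagged and tilted on that fast move, so I'll let it settle.

```bash
python3 -m inch '[{"grip":0,"tx":0,"ty":0,"tz":0,"twist":0},{"grip":0,"tx":0,"ty":0,"tz":0,"twist":0},{"grip":0,"tx":0,"ty":0,"tz":0,"twist":0},{"grip":0,"tx":0,"ty":0,"tz":0,"twist":0},{"grip":0,"tx":0,"ty":0,"tz":0,"twist":0},{"grip":0,"tx":0,"ty":0,"tz":0,"twist":0},{"grip":0,"tx":0,"ty":0,"tz":0,"twist":0},{"grip":0,"tx":0,"ty":0,"tz":0,"twist":0},{"grip":0,"tx":0,"ty":0,"tz":0,"twist":0},{"grip":0,"tx":0,"ty":0,"tz":0,"twist":0}]' ; python3 st.py '[.535,.211,.055]' -.085; python3 -c "
from cell import manip;print(manip.get_obs()['q'])"
```

```text
time: 11.38
eef_pos: [0.5238, 0.1219, 0.1267]
tool_rot: [-3.065, -0.072, 0.004]
contact_force: [0.1, -0.3, -0.1]
grip_width: 0.0
t 11.38 pos [0.5238 0.1219 0.1267] F [ 0.15 -0.29 -0.13] w 0.0 yaw 0.047 tilt -0.9971
cm in tool [ 1.55 -8.27  7.82] twist 0.132
[ 0.04628765  0.39100448 -0.30140772  0.87920494  0.07619839  3.14061056]
```

```bash
python3 -m inch '[{"grip":0,"tx":0,"ty":0,"tz":0,"twist":-0.1},{"grip":0,"tx":0,"ty":0,"tz":0,"twist":-0.1},{"grip":0,"tx":0,"ty":0,"tz":0,"twist":-0.1},{"grip":0,"tx":0,"ty":0,"tz":0,"twist":-0.1},{"grip":0,"tx":0,"ty":0,"tz":0,"twist":-0.1},{"grip":0,"tx":0,"ty":0,"tz":0,"twist":-0.1},{"grip":0,"tx":0,"ty":0,"tz":0,"twist":-0.1},{"grip":0,"tx":0,"ty":0,"tz":0,"twist":0},{"grip":0,"tx":0,"ty":0,"tz":0,"twist":0},{"grip":0,"tx":0,"ty":0,"tz":0,"twist":0}]' ; python3 st.py '[.535,.211,.055]' -.085; python3 -c "
from cell import manip;from scipy.spatial.transform import Rotation as R
o=manip.get_obs();print(o['q']); print(R.from_rotvec(o['tool_rot']).as_matrix().round(4))"
```

```text
time: 12.22
eef_pos: [0.5238, 0.1219, 0.1267]
tool_rot: [-2.859, -1.115, -0.036]
contact_force: [-0.3, -0.6, 0.4]
grip_width: 0.0003
t 12.22 pos [0.5238 0.1219 0.1267] F [-0.28 -0.55  0.36] w 0.0003 yaw 0.743 tilt -0.99709
cm in tool [ 6.49 -5.35  7.82] twist 0.828
[ 0.04628665  0.39100102 -0.30143612  0.87919769  0.07624211  2.44386975]
[[ 0.7359  0.6771 -0.0044]
 [ 0.6754 -0.7335  0.076 ]
 [ 0.0483 -0.0589 -0.9971]]
```

The tilt is 4.4° and persists, because joint 6 reached its limit. It's small against the well's clearance, so I'll work with it and allow for it. Moving above the well.

```bash
python3 -m inch '[{"grip":0,"tx":0.81,"ty":-0.67,"tz":0.9,"twist":0},{"grip":0,"tx":0.81,"ty":-0.67,"tz":0.9,"twist":0},{"grip":0,"tx":0.81,"ty":-0.67,"tz":0.9,"twist":0},{"grip":0,"tx":0.81,"ty":-0.67,"tz":0.9,"twist":0},{"grip":0,"tx":0.81,"ty":-0.67,"tz":0.9,"twist":0},{"grip":0,"tx":0.81,"ty":-0.67,"tz":0.9,"twist":0},{"grip":0,"tx":0.81,"ty":-0.67,"tz":0.9,"twist":0},{"grip":0,"tx":0.81,"ty":-0.67,"tz":0.9,"twist":0},{"grip":0,"tx":0,"ty":0,"tz":0,"twist":0},{"grip":0,"tx":0,"ty":0,"tz":0,"twist":0}]' ; python3 st.py '[.535,.211,.055]' -.085;python3 pic.py scene s7 180 200 280 280 6;python3 - <<'E'
from h import *
o=manip.get_obs()
for P in((.535,.211,.044),o['eef_pos']): print(((proj('scene',P)-[180,200])*6).round(0))
E
```

```text
time: 13.05
eef_pos: [0.5342, 0.2111, 0.0606]
tool_rot: [-2.857, -1.122, -0.035]
contact_force: [-0.1, -0.5, 0.1]
grip_width: 0.0
t 13.05 pos [0.5342 0.2111 0.0606] F [-0.08 -0.49  0.11] w 0.0 yaw 0.747 tilt -0.99712
cm in tool [0.03 0.1  0.55] twist 0.832
[283. 333.]
[281. 304.]
```

View pics/s7.png

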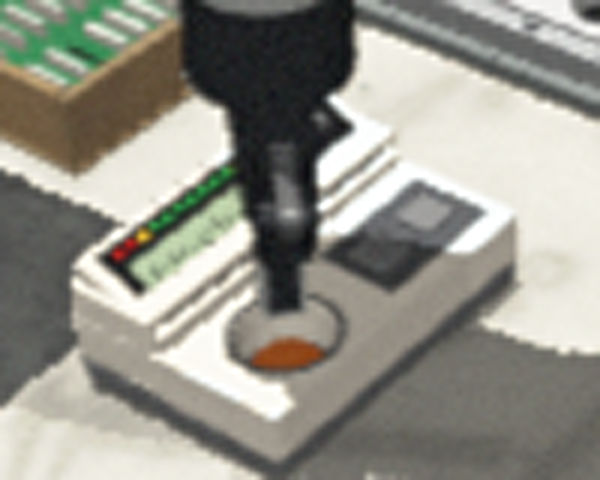

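```bash
python3 st.py '[.535,.211,.032]'; python3 -m inch '[{"grip":0,"tx":-0.02,"ty":0.03,"tz":0.35,"twist":0},{"grip":0,"tx":-0.01,"ty":0.03,"tz":0.35,"twist":0},{"grip":0,"tx":-0.01,"ty":0.03,"tz":0.35,"twist":0},{"grip":0,"tx":-0.01,"ty":0.03,"tz":0.35,"twist":0},{"grip":0,"tx":-0.01,"ty":0.03,"tz":0.35,"twist":0},{"grip":0,"tx":-0.01,"ty":0.03,"tz":0.35,"twist":0},{"grip":0,"tx":-0.01,"ty":0.03,"tz":0.35,"twist":0},{"grip":0,"tx":0,"ty":0.03,"tz":0.35,"twist":0},{"grip":0,"tx":0,"ty":0,"tz":0,"twist":0},{"grip":0,"tx":0,"ty":0,"tz":0,"twist":0}]' ; python3 st.py '[.535,.211,.021]'
```

```text
t 13.1 pos [0.5345 0.2107 0.061 ] F [ 0.5  -0.32  0.93] w 0.0002 yaw 0.746 tilt -0.99712
cm in tool [-0.08  0.18  2.9 ] twist 0.831
time: 13.93
eef_pos: [0.5354, 0.2103, 0.0329]
tool_rot: [-2.857, -1.12, -0.036]
contact_force: [0.2, 0.7, 0.1]
grip_width: -0.0003
t 13.93 pos [0.5354 0.2103 0.0329] F [0.23 0.67 0.05] w -0.0003 yaw 0.746 tilt -0.9971
cm in tool [-0.04 -0.    1.19] twist 0.831
```

```bash
python3 -m inch '[{"grip":0,"tx":0,"ty":0.01,"tz":0.2,"twist":0},{"grip":0,"tx":0,"ty":0.01,"tz":0.2,"twist":0},{"grip":0,"tx":-0.01,"ty":0,"tz":0.2,"twist":0},{"grip":0,"tx":-0.01,"ty":0,"tz":0.15,"twist":0},{"grip":0,"tx":0,"ty":0,"tz":0.1,"twist":0},{"grip":0,"tx":0,"ty":0,"tz":0.1,"twist":0},{"grip":0,"tx":0,"ty":0,"tz":0.1,"twist":0},{"grip":0,"tx":0,"ty":0,"tz":0.1,"twist":0},{"grip":0,"tx":0,"ty":0,"tz":0,"twist":0},{"grip":0,"tx":0,"ty":0,"tz":0,"twist":0}]' ; python3 st.py '[.535,.211,.021]'
```

```text
time: 14.77
eef_pos: [0.5359, 0.2107, 0.0223]
tool_rot: [-2.858, -1.12, -0.038]
contact_force: [-0.8, -2.5, 11.0]
grip_width: -0.0001
t 14.77 pos [0.5359 0.2107 0.0223] F [-0.79 -2.54 10.96] w -0.0001 yaw 0.746 tilt -0.99713
cm in tool [-0.05 -0.07  0.13] twist 0.831
```

11 N is above the 4.5 N stop force, and the depth is right for the stop. I'll hold it there.

```bash
python3 -m inch '[{"grip":0,"tx":0,"ty":0,"tz":0.03,"twist":0},{"grip":0,"tx":0,"ty":0,"tz":0,"twist":0},{"grip":0,"tx":0,"ty":0,"tz":0,"twist":0},{"grip":0,"tx":0,"ty":0,"tz":0,"twist":0},{"grip":0,"tx":0,"ty":0,"tz":0,"twist":0},{"grip":0,"tx":0,"ty":0,"tz":0,"twist":0},{"grip":0,"tx":0,"ty":0,"tz":0,"twist":0},{"grip":0,"tx":0,"ty":0,"tz":0,"twist":0},{"grip":0,"tx":0,"ty":0,"tz":0,"twist":0},{"grip":0,"tx":0,"ty":0,"tz":0,"twist":0}]' ; python3 st.py '[.535,.211,.021]';  python3 -m inch '[{"grip":0,"tx":0,"ty":0,"tz":0,"twist":0},{"grip":0,"tx":0,"ty":0,"tz":0,"twist":0},{"grip":0,"tx":0,"ty":0,"tz":0,"twist":0},{"grip":0,"tx":0,"ty":0,"tz":0,"twist":0},{"grip":0,"tx":0,"ty":0,"tz":0,"twist":0},{"grip":0,"tx":0,"ty":0,"tz":0,"twist":0},{"grip":0,"tx":0,"ty":0,"tz":0,"twist":0},{"grip":0,"tx":0,"ty":0,"tz":0,"twist":0},{"grip":0,"tx":0,"ty":0,"tz":0,"twist":0},{"grip":0,"tx":0,"ty":0,"tz":0,"twist":0}]' ; python3 pic.py scene s8 180 200 280 280 6
```

```text
time: 15.6
eef_pos: [0.5359, 0.2107, 0.0222]
tool_rot: [-2.858, -1.12, -0.038]
contact_force: [-2.0, -4.1, 14.2]
grip_width: 0.0001
t 15.6 pos [0.5359 0.2107 0.0222] F [-2.   -4.13 14.17] w 0.0001 yaw 0.746 tilt -0.99713
cm in tool [-0.05 -0.07  0.12] twist 0.831
time: 16.43
eef_pos: [0.5358, 0.2107, 0.0222]
tool_rot: [-2.858, -1.12, -0.038]
contact_force: [-2.5, -3.6, 13.4]
grip_width: 0.0
```

View pics/s8.png

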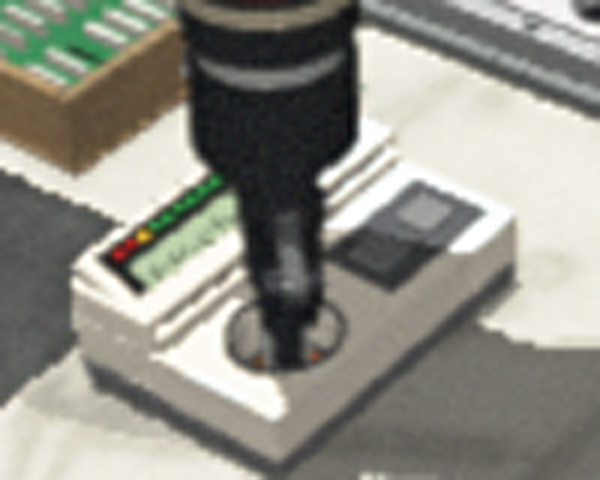

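The fingertips sit centred in the well at (287,350), on the key. Releasing and rising.

```bash
python3 -m inch '[{"grip":0,"tx":0,"ty":0,"tz":-0.3,"twist":0},{"grip":0,"tx":0,"ty":0,"tz":-0.4,"twist":0},{"grip":0,"tx":0,"ty":0,"tz":-0.5,"twist":0},{"grip":0,"tx":0,"ty":0,"tz":-0.5,"twist":0},{"grip":0,"tx":0,"ty":0,"tz":-0.7,"twist":0},{"grip":0,"tx":0,"ty":0,"tz":-1,"twist":0},{"grip":0,"tx":0,"ty":0,"tz":-1.5,"twist":0},{"grip":0,"tx":0,"ty":0,"tz":-1.5,"twist":0},{"grip":0,"tx":0,"ty":0,"tz":-1.5,"twist":0},{"grip":0,"tx":0,"ty":0,"tz":-1.5,"twist":0}]' ; python3 st.py '[.5455,-.1023,.11]' .2; python3 pic.py scene s9 180 150 310 280 4.5
```

```text
time: 17.32
eef_pos: [0.5358, 0.2038, 0.1165]
tool_rot: [-2.857, -1.12, -0.037]
contact_force: [0.5, 0.4, -0.2]
grip_width: -0.0
t 17.32 pos [0.5358 0.2038 0.1165] F [ 0.47  0.37 -0.18] w -0.0 yaw 0.746 tilt -0.99709
cm in tool [-20.06  23.08  -1.69] twist 0.546
```

View pics/s9.png

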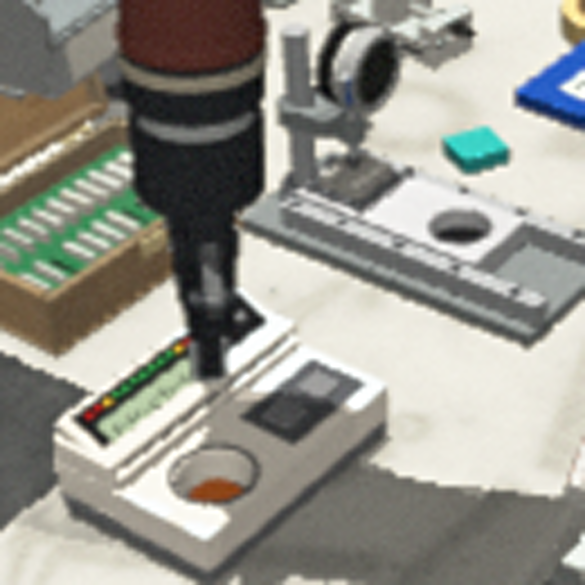

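```bash
python3 st.py '[.515,-.03,.12]'; python3 -m inch '[{"grip":0,"tx":-1.7,"ty":1.6,"tz":-0.1,"twist":0},{"grip":0,"tx":-1.7,"ty":1.6,"tz":-0.1,"twist":0},{"grip":0,"tx":-1.7,"ty":1.6,"tz":-0.1,"twist":0},{"grip":0,"tx":-1.7,"ty":1.6,"tz":-0.1,"twist":0},{"grip":0,"tx":-1.7,"ty":1.6,"tz":-0.1,"twist":0},{"grip":0,"tx":-1.7,"ty":1.6,"tz":-0.1,"twist":0},{"grip":0,"tx":-1.7,"ty":1.6,"tz":-0.1,"twist":0},{"grip":0,"tx":-1.7,"ty":1.6,"tz":-0.1,"twist":0},{"grip":0,"tx":-1.7,"ty":1.6,"tz":-0.1,"twist":0},{"grip":0,"tx":-1.7,"ty":1.6,"tz":-0.1,"twist":0}]' ; python3 st.py '[.538,-.1018,.08]' .1
```

```text
t 17.37 pos [0.5374 0.204  0.1194] F [1.02 0.94 2.2 ] w -0.0003 yaw 0.746 tilt -0.99704
cm in tool [-17.5   15.58  -1.86] twist 0.831
time: 18.2
eef_pos: [0.5197, -0.0303, 0.1078]
tool_rot: [-2.857, -1.12, -0.037]
contact_force: [-0.2, -0.8, 0.6]
grip_width: -0.0001
t 18.2 pos [ 0.5197 -0.0303  0.1078] F [-0.23 -0.77  0.58] w -0.0001 yaw 0.746 tilt -0.9971
cm in tool [-3.64  6.64  2.22] twist 0.646
```

```bash
python3 -m inch '[{"grip":0,"tx":0,"ty":0,"tz":0,"twist":0.12},{"grip":0,"tx":0,"ty":0,"tz":0,"twist":0.12},{"grip":0,"tx":0,"ty":0,"tz":0,"twist":0.12},{"grip":0,"tx":0,"ty":0,"tz":0,"twist":0.12},{"grip":0,"tx":0,"ty":0,"tz":0,"twist":0.1},{"grip":0,"tx":0,"ty":0,"tz":0,"twist":0},{"grip":0,"tx":0,"ty":0.8,"tz":0,"twist":0},{"grip":0,"tx":0,"ty":1.5,"tz":0,"twist":0},{"grip":0,"tx":0,"ty":1.5,"tz":0,"twist":0},{"grip":0,"tx":0,"ty":1.5,"tz":0,"twist":0}]' ; python3 st.py '[.540,-.1020,.05]' .1
```

```text
time: 19.03
eef_pos: [0.5289, -0.0823, 0.1035]
tool_rot: [-3.054, -0.262, -0.004]
contact_force: [0.5, -0.1, -0.2]
grip_width: -0.0
t 19.03 pos [ 0.5289 -0.0823  0.1035] F [ 0.46 -0.09 -0.24] w -0.0 yaw 0.171 tilt -0.99711
cm in tool [0.71 2.53 5.18] twist 0.071
```

```bash
python3 -m inch '[{"grip":0,"tx":0.1,"ty":0.31,"tz":0.6,"twist":0},{"grip":0,"tx":0.1,"ty":0.31,"tz":0.6,"twist":0},{"grip":0,"tx":0.1,"ty":0.31,"tz":0.6,"twist":0},{"grip":0,"tx":0.1,"ty":0.32,"tz":0.6,"twist":0},{"grip":0,"tx":0.1,"ty":0.32,"tz":0.6,"twist":0},{"grip":0,"tx":0.1,"ty":0.32,"tz":0.6,"twist":0},{"grip":0,"tx":0.1,"ty":0.32,"tz":0.6,"twist":0},{"grip":0,"tx":0,"ty":0.31,"tz":0.6,"twist":0},{"grip":0,"tx":0,"ty":0,"tz":0.2,"twist":0},{"grip":0,"tx":0,"ty":0,"tz":0,"twist":0}]' ; python3 st.py '[.541,-.1020,.025]' .1; python3 pic.py scene s10 220 130 340 230 6
```

```text
time: 19.87
eef_pos: [0.5391, -0.1009, 0.0509]
tool_rot: [-3.054, -0.256, -0.001]
contact_force: [-0.9, -0.5, -0.2]
grip_width: 0.0003
t 19.87 pos [ 0.5391 -0.1009  0.0509] F [-0.93 -0.49 -0.16] w 0.0003 yaw 0.167 tilt -0.99705
cm in tool [0.15 0.33 2.58] twist 0.067
```

View pics/s10.png

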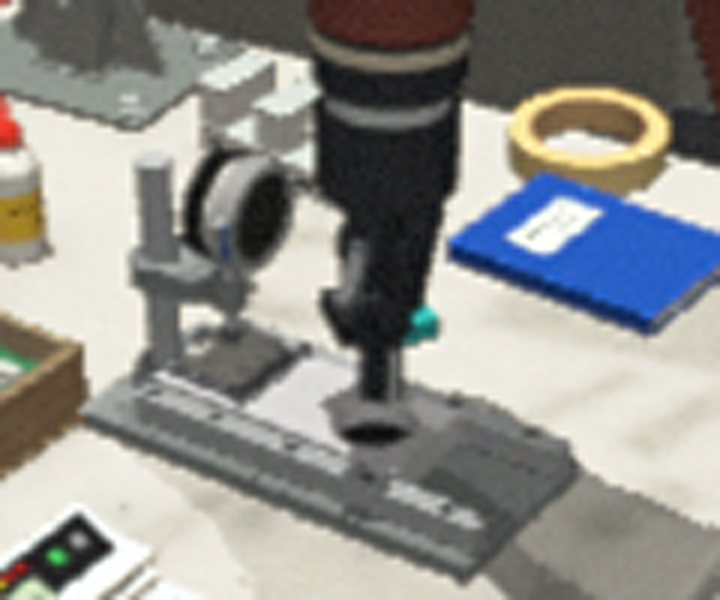

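The fingertips are over the cup's front half. Now descending into it.

```bash
python3 -m inch '[{"grip":0,"tx":0.02,"ty":0.05,"tz":0.3,"twist":0},{"grip":0,"tx":0.02,"ty":0.05,"tz":0.3,"twist":0},{"grip":0,"tx":0.02,"ty":0.05,"tz":0.3,"twist":0},{"grip":0,"tx":0.02,"ty":0.04,"tz":0.3,"twist":0},{"grip":0,"tx":0.02,"ty":0.04,"tz":0.3,"twist":0},{"grip":0,"tx":0.02,"ty":0.04,"tz":0.3,"twist":0},{"grip":0,"tx":0.01,"ty":0.03,"tz":0.3,"twist":0},{"grip":0,"tx":0.01,"ty":0.03,"tz":0.3,"twist":0},{"grip":0,"tx":0,"ty":0,"tz":0.15,"twist":0},{"grip":0,"tx":0,"ty":0,"tz":0,"twist":0}]' ; python3 st.py '[.474,-.0960,.025]' .1
```

```text
time: 20.75
eef_pos: [0.5411, -0.1021, 0.0256]
tool_rot: [-3.054, -0.256, -0.002]
contact_force: [0.1, -0.9, -0.5]
grip_width: -0.0001
t 20.75 pos [ 0.5411 -0.1021  0.0256] F [ 0.14 -0.87 -0.51] w -0.0001 yaw 0.167 tilt -0.99708
cm in tool [-6.52 -1.71  0.14] twist 0.067
```

```bash
python3 -m inch '[{"grip":0,"tx":-0.3,"ty":-0.08,"tz":0.01,"twist":0},{"grip":0,"tx":-0.4,"ty":-0.1,"tz":0.01,"twist":0},{"grip":0,"tx":-0.5,"ty":-0.13,"tz":0.01,"twist":0},{"grip":0,"tx":-0.5,"ty":-0.13,"tz":0.01,"twist":0},{"grip":0,"tx":-0.5,"ty":-0.13,"tz":0.01,"twist":0},{"grip":0,"tx":-0.5,"ty":-0.13,"tz":0.01,"twist":0},{"grip":0,"tx":-0.5,"ty":-0.13,"tz":0.01,"twist":0},{"grip":0,"tx":-0.5,"ty":-0.13,"tz":0.01,"twist":0},{"grip":0,"tx":-0.4,"ty":-0.1,"tz":0,"twist":0},{"grip":0,"tx":-0.3,"ty":-0.08,"tz":0,"twist":0}]' ; python3 st.py '[.474,-.0960,.025]' .1
```

```text
time: 21.58
eef_pos: [0.4955, -0.0983, 0.0258]
tool_rot: [-3.055, -0.256, -0.003]
contact_force: [1.4, -0.8, 1.4]
grip_width: -0.0001
t 21.58 pos [ 0.4955 -0.0983  0.0258] F [ 1.39 -0.8   1.39] w -0.0001 yaw 0.167 tilt -0.99711
cm in tool [-2.09 -0.58  0.11] twist 0.067
```

```bash
python3 -m inch '[{"grip":0,"tx":-0.3,"ty":-0.08,"tz":0.01,"twist":0},{"grip":0,"tx":-0.3,"ty":-0.08,"tz":0.01,"twist":0},{"grip":0,"tx":-0.3,"ty":-0.08,"tz":0.01,"twist":0},{"grip":0,"tx":-0.3,"ty":-0.08,"tz":0.01,"twist":0},{"grip":0,"tx":-0.2,"ty":-0.05,"tz":0,"twist":0},{"grip":0,"tx":-0.2,"ty":-0.05,"tz":0,"twist":0},{"grip":0,"tx":-0.1,"ty":-0.03,"tz":0,"twist":0},{"grip":0,"tx":-0.1,"ty":-0.03,"tz":0,"twist":0},{"grip":0,"tx":-0.1,"ty":-0.03,"tz":0,"twist":0},{"grip":0,"tx":0,"ty":0,"tz":0,"twist":0}]' ; python3 st.py '[.474,-.0960,.025]' .1
```

```text
time: 22.42
eef_pos: [0.4763, -0.0963, 0.0255]
tool_rot: [-3.055, -0.256, -0.003]
contact_force: [1.8, -2.7, 2.7]
grip_width: 0.0001
t 22.42 pos [ 0.4763 -0.0963  0.0255] F [ 1.8  -2.68  2.73] w 0.0001 yaw 0.167 tilt -0.9971
cm in tool [-0.22 -0.07  0.05] twist 0.067
```

```bash
python3 -m inch '[{"grip":0,"tx":-0.1,"ty":-0.03,"tz":0,"twist":0},{"grip":0,"tx":-0.1,"ty":-0.03,"tz":0,"twist":0},{"grip":0,"tx":-0.1,"ty":-0.03,"tz":0,"twist":0},{"grip":0,"tx":0,"ty":0,"tz":0,"twist":0},{"grip":0,"tx":0,"ty":0,"tz":0,"twist":0},{"grip":0,"tx":0,"ty":0,"tz":0,"twist":0},{"grip":0,"tx":0,"ty":0,"tz":0,"twist":0},{"grip":0,"tx":0,"ty":0,"tz":0,"twist":0},{"grip":0,"tx":0,"ty":0,"tz":0,"twist":0},{"grip":0,"tx":0,"ty":0,"tz":0,"twist":0}]' ; python3 st.py '[.474,-.0960,.025]' .1
```

```text
time: 23.25
eef_pos: [0.4748, -0.0963, 0.0258]
tool_rot: [-3.055, -0.256, -0.007]
contact_force: [7.1, -2.6, -2.4]
grip_width: -0.0003
t 23.25 pos [ 0.4748 -0.0963  0.0258] F [ 7.08 -2.57 -2.38] w -0.0003 yaw 0.167 tilt -0.99714
cm in tool [-0.08 -0.04  0.08] twist 0.067
```

```bash
python3 -m inch '[{"grip":0,"tx":-0.1,"ty":-0.03,"tz":0,"twist":0},{"grip":0,"tx":-0.1,"ty":-0.03,"tz":0,"twist":0},{"grip":0,"tx":0,"ty":0,"tz":0,"twist":0},{"grip":0,"tx":0,"ty":0,"tz":0,"twist":0},{"grip":0,"tx":0,"ty":0,"tz":0,"twist":0},{"grip":0,"tx":0,"ty":0,"tz":0,"twist":0},{"grip":0,"tx":0,"ty":0,"tz":0,"twist":0},{"grip":0,"tx":0,"ty":0,"tz":0,"twist":0},{"grip":0,"tx":0,"ty":0,"tz":0,"twist":0},{"grip":0,"tx":0,"ty":0,"tz":0,"twist":0}]' ; python3 st.py '[.486,-.0970,.06]' .1
```

```text
time: 24.08
eef_pos: [0.4746, -0.0964, 0.0261]
tool_rot: [-3.056, -0.257, -0.012]
contact_force: [11.8, -1.5, -5.3]
grip_width: 0.0002
t 24.08 pos [ 0.4746 -0.0964  0.0261] F [11.77 -1.53 -5.26] w 0.0002 yaw 0.167 tilt -0.99717
cm in tool [ 1.16  0.   -3.38] twist 0.067
```

At the front stop: 12 N and no motion. I'll centre in the cup, rise and move clear towards −y.

```bash
python3 -m inch '[{"grip":0,"tx":0.4,"ty":0.1,"tz":0,"twist":0},{"grip":0,"tx":0.4,"ty":0.1,"tz":0,"twist":0},{"grip":0,"tx":0.4,"ty":0.1,"tz":0,"twist":0},{"grip":0,"tx":0.1,"ty":0,"tz":0,"twist":0},{"grip":0,"tx":0,"ty":0,"tz":0,"twist":0},{"grip":0,"tx":0,"ty":0,"tz":-0.7,"twist":0},{"grip":0,"tx":0,"ty":0,"tz":-1,"twist":0},{"grip":0,"tx":0,"ty":0,"tz":-1.5,"twist":0},{"grip":0,"tx":0,"ty":0,"tz":-2.5,"twist":0},{"grip":0,"tx":0,"ty":0,"tz":-2.5,"twist":0}]' ; python3 st.py '[.486,-.0970,.06]' .1
python3 -m inch '[{"grip":0,"tx":-0.5,"ty":0.5,"tz":-2.5,"twist":0},{"grip":0,"tx":-1,"ty":2,"tz":-1,"twist":-0.05},{"grip":0,"tx":-1,"ty":2.5,"tz":0,"twist":-0.05},{"grip":0,"tx":-1,"ty":2.5,"tz":0,"twist":-0.05},{"grip":0,"tx":-1,"ty":2.5,"tz":0,"twist":-0.05},{"grip":0,"tx":-1,"ty":2.5,"tz":0,"twist":-0.05},{"grip":0,"tx":-1,"ty":2.5,"tz":0,"twist":-0.05},{"grip":0,"tx":-1,"ty":2.5,"tz":0,"twist":-0.05},{"grip":0,"tx":-1,"ty":2.5,"tz":0,"twist":-0.05},{"grip":0,"tx":0,"ty":0,"tz":0,"twist":0}]'
python3 pic.py scene s11 200 140 340 280 4.2;python3 pic.py top t11 140 130 420 260 2.8
python3 - <<'E'
from h import *
p,_=eyes.camera('top'); g=p.astype(int)
print([(b,ray('top',*b[1],.035)[:2].round(4)) for b in blobs(g.max(2)<110,(290,195,325,225))])
E
```

```text
time: 24.92
eef_pos: [0.4843, -0.1025, 0.1087]
tool_rot: [-3.054, -0.256, -0.002]
contact_force: [0.5, -0.7, 1.0]
grip_width: 0.0003
t 24.92 pos [ 0.4843 -0.1025  0.1087] F [ 0.47 -0.72  1.02] w 0.0003 yaw 0.167 tilt -0.99706
cm in tool [ 0.23 -0.14  4.9 ] twist 0.067
time: 25.75
eef_pos: [0.4723, -0.324, 0.1265]
tool_rot: [-2.948, -0.859, -0.028]
contact_force: [-1.4, 0.4, -1.0]
grip_width: 0.0003
[(([300, 206, 12, 12, 113], array([305.42, 211.76])), array([ 0.4855, -0.0969]))]
```

View pics/s11.png

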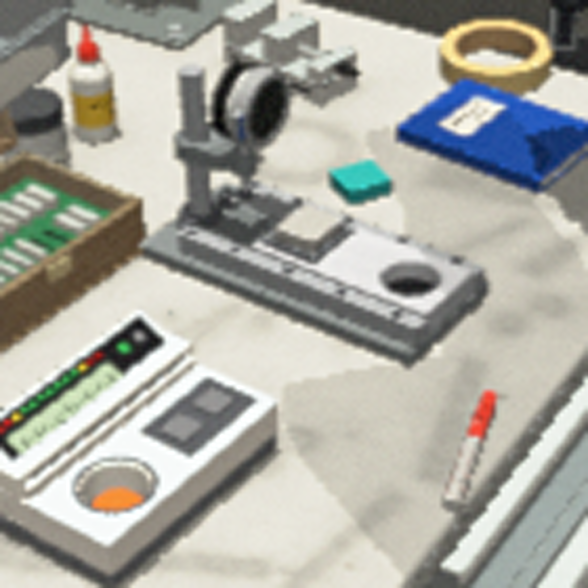

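View pics/t11.png

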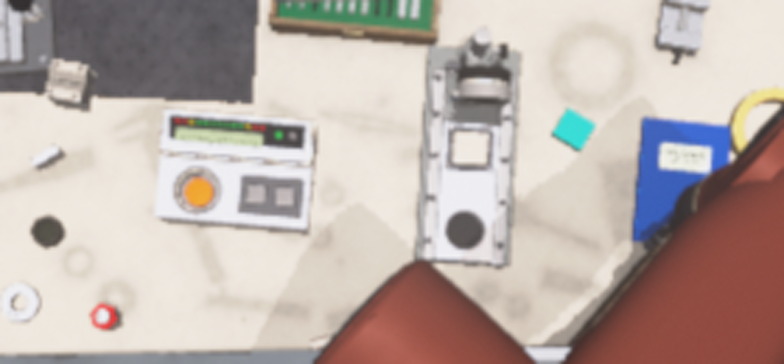

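The shuttle is back within 0.2 mm of its start, the block is in its nest, the key is up and the arm is clear. Handing in.

```bash
python3 -c "
from cell import manip
o=manip.get_obs();print(o['time'],abs(o['dq']).max(),o['contact_force']);print(manip.sign_off())"
```

```text
25.9 0.016701809444715204 [ 0.02331823 -0.53140645 -0.26509982]
the job is handed in; nothing more can be done
None
```

The gauge is zeroed on its set block and I handed the job in at about 26 s. `sign_off` reports no verdict, so what follows is from my own checks.

- **Pushed home:** With the shut fingertips in the cup I pushed the shuttle to its stop. It held at about 10 N, and the top view showed 59.9 mm of travel. I saw the block under the spindle, but I could not read the spindle's lift.
- **Zero key:** I pressed it to its stop and held it for more than 1.6 s at 11 to 14 N, with the tip about 22 mm above the bench. It came up again while the shuttle was still home.
- **Drawn out and clear:** I pulled the shuttle to its front stop, which held at about 12 N. The cup ended within 0.2 mm of where it started, and the arm moved clear. The last pictures show the block in its nest, the orange key up and the grey keys untouched.
- **Loose things:** The ones I could see in the last pictures had not visibly moved. The collet and the green coupling were hidden by the arm in the last top view, so I did not check them. The arm passed over that corner with the fingertips at least 100 mm up, and I felt no contact.

**Off plan:** On the way to the display unit, joint 6 reached its range limit. The tool stayed tilted by about 4.4° from then on. I allowed for this in the remaining moves, and the well and cup had enough clearance for it.

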